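# Find the heavy side of a shaker flywheel and hold it down

## Robot

A 6-joint arm with a two-finger parallel gripper is mounted at the origin on a cart in front of the work surface, level with it; the furniture and walls round the work are solid. World frame = base frame: x ahead of the robot, y to its left, z up, the work surface at z = 0. Lengths are in m, angles in rad, forces in N, time in s.
With the tool pointing down it reaches from about 0.4 to 0.825 m from the base axis. Payload 7 kg.
Tool frame: the origin (TCP) lies at the very end of the fingers, on their centre line; the grasp point (between the pads) lies 19 mm behind it (arm.grip_point_offset is the distance from the TCP to the grasp point, in m); z points along the fingers, y is the line along which they close (so a half turn about z gives the same grasp; the last joint's range is limited). The gripper opens to 88 mm and grips with 3 to 60 N. Pads are 19 mm wide; open, the fingers measure 130 mm over their backs; the gripper's body (78 mm by 193 mm) begins 47 mm behind the grasp point.
Start: joints at [-1.03, 0.359, 0.012, 0, -1.224, -0.288], TCP at [0.169, -0.654, 0.227] pointing down, gripper open.
Joint ranges: [-3.07, 3.07], [-1.43, 2.12], [-1.02, 1.25], [-3.03, 1.67], [-3.05, -0], [-3.03, 3.03]. Speed limits (rad/s): [2.39, 2.39, 3.01, 3.14, 3.14, 3.14].

## Interface

Orientations are given as [roll, pitch, yaw] about the fixed x, y, z axes, in that order (R = Rz(yaw) Ry(pitch) Rx(roll)).
In Python, from station import arm, cams gives the robot as it stands.
- The arm moves only by the shell command python3 -m handwheel 'ROWS' [FORCE]. ROWS is JSON, a list that holds one entry, the list of rows, each a list of 7 numbers: the shift along the tool's x, y, z normalised to -1 to 1, where 1 is 0.08 m, then the turn, a rotation vector about the tool's x, y, z normalised to -1 to 1, where 1 is 0.5 rad, then the closure in counts, from 0 (fully open) to 255 (shut). In form: [[[x, y, z, wx, wy, wz, hand], ...]]. A call has 1 to 5 rows; each row is the pose to reach, as a shift and turn from the pose commanded when the call began, along the tool's axes at that moment; what a row does not reach only later rows make up. A row lasts 1/8 s, in which the tool goes at most 62.5 mm and 10.7 degrees, less where a joint would pass 70% of its speed; a pose out of reach is approached as far as the arm can. A call with a number of a shift or a turn outside -1 to 1 is refused whole. A call with a gripper value outside its range is refused whole. The fingers move at their own pace and stop on an object; FORCE is the grip in N (left out, the last holds). Time passes only in rows, so rows that repeat a pose let the fingers close. It gives the time, the measured TCP pose, the force, the opening and the grip force at its end, in the units of the state.
- arm.get_state(): the state, without advancing time (a new reading comes with each control period).
- cams.grab_frame(name): name is "side" or "top" or "wrist"; returns the picture (480x640x3 uint8, blue, green, red); there is no depth.
- cams.camera_info(name): a dict with "camera_matrix" (3x3 intrinsics, pixels), "R" (3x3) and "t" (3): a world point X has camera coordinates R X + t; the wrist camera has in their place "hand_eye" (4x4, takes a point from camera to tool coordinates, whose origin is the TCP and whose axes are the flange's). Camera axes: x right, y down, z forward; pixel columns grow to the right and rows downward; lengths in m; the calibration is good to about 2 mm. A picture is of the moment at which its call begins: read the wrist's pose just before it. camera_info takes no time and is no camera call.
- arm.job_done(): hands the job in; it is judged then, once.
The state is a dict: "t": time; "q": joint angles; "qd": joint speeds; "joint_efforts": joint torques, N m; "eef_pos": TCP position; "ee_rot": TCP orientation; "force": force on the tool from outside, world axes, zero at the start; "moment": the same for the moment, N m; "width": finger opening in m; "gripper_force": force on a finger pad.
Only numpy, scipy, OpenCV 4.12 (cv2) and the standard library are available. Lean on these libraries where they do the work, as an engineer would, in place of code of your own. Each camera call takes 0.05 s, during which the arm holds its last target. There are 200 camera calls.

## Task

Take the brake off the flywheel on the balancing stand by pressing the green spring plunger all the way down to its stop. Then take the wheel in the fingers, spin it a little by hand and let go so that it swings freely to rest and shows which side is heavy; finally take hold of the wheel again, heavy side straight down, and finish while still holding it motionless, without shoving the bottle, carton or timer about.

Things in the scene. Friction and masses are not known exactly. Their poses are not given: they have to be found in the camera images.
- stand: Grey balancing stand, fixed. Origin on the worktop straight below the wheel's middle; y runs along the level axle, z up. Base plate 12 mm thick, x -60 to 60, y -73 to 153 mm. Bearing uprights 26 mm wide (x), 8 mm thick, at y = +45 and -45, up to 98 mm. Plunger bracket at x -56 to -28, y 103 to 149, 64 mm high. Red brake lever in the plane x = -42, up to 91 mm.
- wheel: Aluminium flywheel on the stand's axle, upright disc, 110 mm diameter, 22 mm thick, 0.3 kg. Origin at its centre, 85 mm above the worktop; y is the axle. With the brake off it turns either way without end. Hidden inside, 34 mm from the axle, is a 0.16 kg slug (geom slug_c0), the heavy side; its angle to the wheel differs every time and cannot be seen. It starts in the upper half.
- rim_top (a point): Fixed point of the stand: top of the wheel's rim, 140 mm above the worktop, midway between its faces. Here the wheel is pinched across its flat faces from above (22 mm, along the stand's y), free on both sides down to 98 mm. A turn of 30 degrees in the fingers at over 0.4 rad/s (23 mm/s at the rim) is plenty.
- mark (a point): Middle of the blue line across the wheel's rim and faces, 55 mm from the axle. It shows how the wheel is turned, not where the heavy side is. Brake off and let go, the wheel swings up to 5 s and rests with the heavy side within some 6 degrees of straight down (slight bearing friction). Only if the heavy side is almost exactly on top may it stay there until turned.
- plunger_top (a point): Centre of the top of the green plunger head, a 26 mm disc, in the stand at x = -42, y = 118 mm, 85 mm above the worktop when up. It goes straight down 10 mm to a hard stop; spring 2 N at the top, 5 N at the stop, and some 5 N more while it pushes the brake lever off. It springs back when let go; the brake stays off.
- plunger (a joint): How far the plunger head is pressed down, m: 0 up, 0.010 at its stop.
- brake_pad (a point): Tip of the red brake lever's sprung rubber pad, which bears on the wheel's +y face at x = -42, y = 11, z = 85 mm in the stand and keeps the wheel from turning. Pressing the plunger to its stop swings the pad about 8 mm away along +y, where it stays by friction.
- amber_bottle: Brown reagent bottle with red cap, 48 mm diameter, 100 mm high, standing loose behind the stand; origin at the centre of its base.
- glass_carton: Small white and blue carton, 42 x 62 x 24 mm, lying loose beside the stand at the end away from the plunger; origin at the centre of its underside.
- timer: White digital timer on its foot, 43 x 66 x 64 mm, standing loose behind the stand; origin at the centre of its underside.

How it is judged:
On the way, in this order (a step that is already met when the one before it is completed fails the run):
1. the plunger is pressed down to its stop and the brake pad comes off the wheel (value of joint plunger above 0.0088 m and y of brake_pad in the frame of stand above 0.0135 m), for 0.05 s.
2. the wheel is turned by hand, fingers on it (contact force between the fingers and wheel above 0.3 N and angular speed of wheel above 0.4 rad/s), for 0.02 s.
3. let go, the wheel has come to rest by itself, heavy side down (contact force between each of the arm, the fingers and wheel below 0.05 N and angular speed of wheel below 0.1 rad/s and z of slug_c0 in the frame of stand below 0.055 m), for 0.3 s.
At the end, for the whole second after the job is handed in: The fingers hold the wheel (at least 2 N on it) and it stands still (under 0.1 rad/s) with its heavy side within about 18 degrees (10.5 mm sideways at 34 mm radius) of straight down, the brake pad clear of the wheel by at least 2.5 mm (contact force between the fingers and wheel above 2 N and angular speed of wheel below 0.1 rad/s and y of brake_pad in the frame of stand above 0.0135 m and z of slug_c0 in the frame of stand below 0.085 m and x of slug_c0 in the frame of stand between -0.0105 and 0.0105 m); the arm keeps its last pose, push and grip.
It fails at once if the bottle is shoved or knocked over (distance of amber_bottle from where it was at the start of the episode above 0.03 m or angle between amber_bottle's own z axis and vertical above 0.5 rad).
It fails at once if the carton is shoved or knocked over (distance of glass_carton from where it was at the start of the episode above 0.03 m or angle between glass_carton's own z axis and vertical above 0.5 rad).
It fails at once if the timer is shoved or knocked over (distance of timer from where it was at the start of the episode above 0.03 m or angle between timer's own z axis and vertical above 0.5 rad).
It also fails if it takes over 45 s, if anything falls off the work surface, if the arm or the gripper's body presses on something with over 40 N, if the wrist force passes 120 N, or if a joint passes its speed limit or range.

## Working session

There is one attempt and no reset: what is moved stays moved. The work goes in short steps, Python scripts to look and compute and a shell command to move; the robot and the scene stay as the last step left them, time stands still between calls to the robot, and variables do not carry over. Pictures are saved under pics/ and viewed, at most 10 in all, crops included, and the job is handed in when it is done.

```bash
mkdir -p pics; ls; python3 - <<'E'
from station import arm,cams
import cv2,numpy as np
np.set_printoptions(precision=4,suppress=True)
for n in("top","side"):
    im=cams.grab_frame(n);cv2.imwrite(f"pics/{n}0.png",im)
    i=cams.camera_info(n);print(n,i["camera_matrix"],i["R"],i["t"])
s=arm.get_state();print(s["t"],s["eef_pos"],s["ee_rot"],s["width"],arm.grip_point_offset)
print(cams.camera_info("wrist"))
E
```

```text
pics
top [[434.3254   0.     316.037 ]
 [  0.     434.3254 232.0262]
 [  0.       0.       1.    ]] [[ 0.0248 -0.999   0.0374]
 [-0.9848 -0.0308 -0.171 ]
 [ 0.172  -0.0326 -0.9846]] [0.0164 0.611  0.8664]
side [[577.6834   0.     316.892 ]
 [  0.     577.6834 240.6934]
 [  0.       0.       1.    ]] [[ 0.9987  0.0505 -0.004 ]
 [ 0.0207 -0.48   -0.877 ]
 [-0.0462  0.8758 -0.4804]] [-0.5904  0.1005  0.9018]
0.1 [ 0.1687 -0.6531  0.2257] [ 3.1402 -0.0001 -2.8889] 0.08766087496370151 0.0188
{'camera_matrix': array([[368.989 ,   0.    , 319.882 ],
       [  0.    , 368.989 , 238.5841],
       [  0.    ,   0.    ,   1.    ]]), 'hand_eye': array([[-0.0001, -0.9658, -0.2592,  0.0693],
       [ 1.    , -0.0001, -0.0001, -0.0004],
       [ 0.0001, -0.2592,  0.9658, -0.1567],
       [ 0.    ,  0.    ,  0.    ,  1.    ]])}
```

View pics/top0.png

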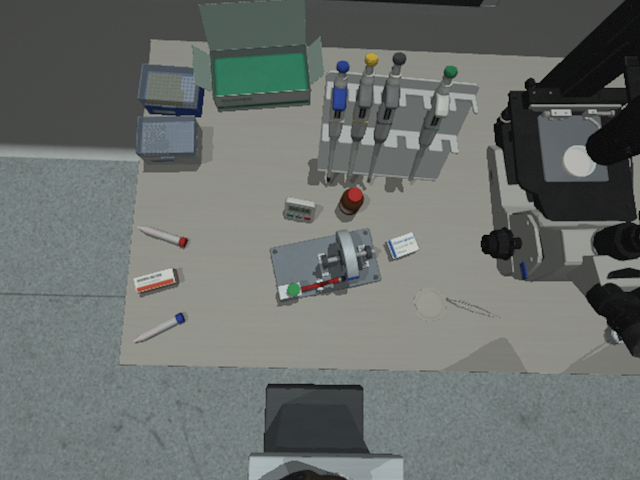

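View pics/side0.png

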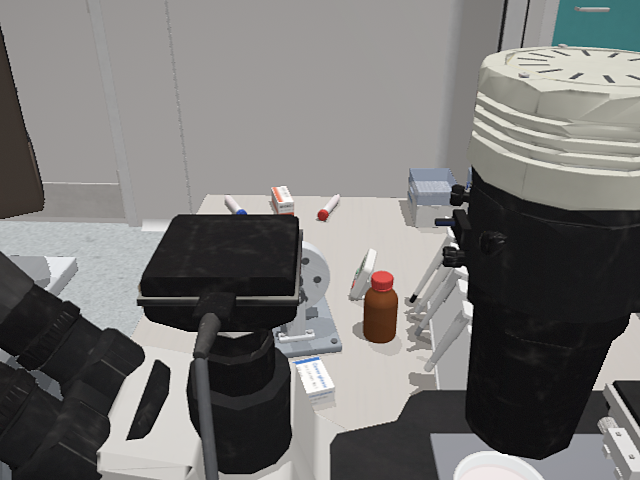

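The top view shows the stand with its plate corners near (272,247), (374,229), (382,281) and (278,300), the green plunger at (293,289), the wheel at (347,253) and the carton at (403,246). The bottle is at (351,201) and the timer at (299,209). In the side view the gripper partly hides the stand. I'll refine with a crop.

```bash
python3 - <<'E'
import cv2,numpy as np
im=cv2.imread("pics/top0.png")
cv2.imwrite("pics/top0c.png",cv2.resize(im[180:310,260:430],None,fx=4.5,fy=4.5,interpolation=cv2.INTER_CUBIC))
h=cv2.cvtColor(im,cv2.COLOR_BGR2HSV)
m=cv2.inRange(h,(45,120,60),(85,255,255));m[:250]=0
n,l,st,c=cv2.connectedComponentsWithStats(m);print(st[1:],c[1:])
E
```

```text
[[288 283  11  12 105]] [[293.18095238 288.98095238]]
```

View pics/top0c.png

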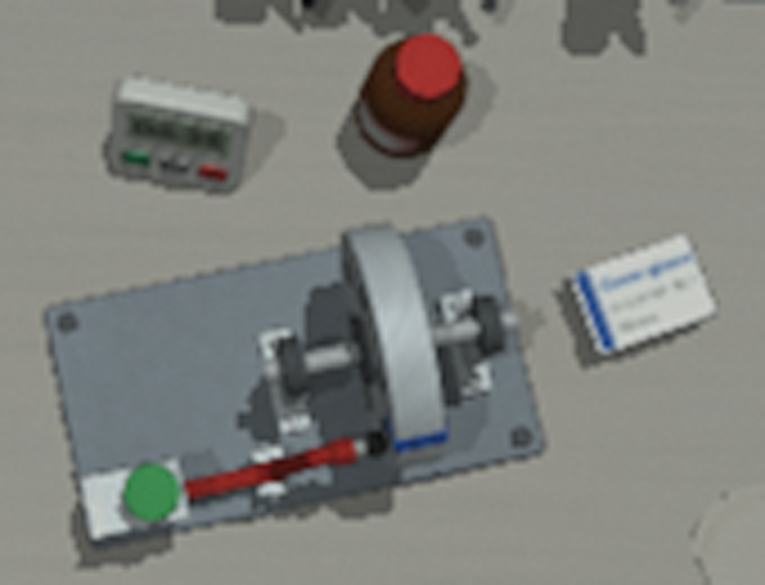

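The crop shows plate corners at about (47,311), (490,217) and (543,450). The plunger is at (151,491), and the blue mark is on the robot side of the rim at (420,440).

```bash
cat > h.py <<'E'
import numpy as np
from scipy.optimize import least_squares
from scipy.spatial.transform import Rotation as Ro
from station import arm,cams
np.set_printoptions(precision=4,suppress=True)
def proj(n,X,st=None):
    i=cams.camera_info(n)
    X=np.atleast_2d(X)
    if n=="wrist":
        T=np.eye(4);T[:3,:3]=Ro.from_euler("xyz",st["ee_rot"]).as_matrix();T[:3,3]=st["eef_pos"]
        M=np.linalg.inv(T@i["hand_eye"]);R,t=M[:3,:3],M[:3,3]
    else:R,t=np.array(i["R"]),np.array(i["t"])
    c=X@R.T+t
    p=c@np.array(i["camera_matrix"]).T
    return p[:,:2]/p[:,2:]
def stand(p,X):
    x,y,a=p;R=Ro.from_euler("z",a).as_matrix()
    return np.atleast_2d(X)@R.T+[x,y,0]
def plan(p,X,yaw_tool,st=None):
    "tool-axis shift (units 0.08) from current pose to world point"
    st=st or arm.get_state()
    R=Ro.from_euler("xyz",st["ee_rot"])
    d=R.inv().apply(np.array(X)-st["eef_pos"])/0.08
    T=Ro.from_euler("xyz",[np.pi,0,yaw_tool])
    w=(R.inv()*T).as_rotvec()/0.5
    return d,w
E
python3 - <<'E'
from h import *
X=np.array([[60,153,12],[60,-73,12],[-60,-73,12],[-42,118,85]])/1000
c=np.array([[47,311],[490,217],[543,450]])/4.5+[259.6,179.6]
uv=np.vstack([c,[293.18,288.98]])
f=lambda p:(proj("top",stand(p,X))-uv).ravel()
r=least_squares(f,[.65,0,.2]);print(r.x,r.fun)
p=r.x;print(stand(p,np.array([[-42,118,85],[0,0,140],[-55,0,85]])/1000),proj("top",stand(p,[[0,0,.14],[0,0,.085]])))
for y in(p[2],p[2]+np.pi,):print(plan(p,stand(p,[-.042,.118,.12])[0],y))
# loose items
i=cams.camera_info("top")
s=arm.get_state();print(s["q"])
E
```

```text
[ 0.5562 -0.0279  0.238 ] [-1.4232 -0.6003  0.1807 -0.5317  1.1055  0.6761  0.1398  0.3348]
[[ 0.4876  0.0769  0.085 ]
 [ 0.5562 -0.0279  0.14  ]
 [ 0.5027 -0.0408  0.085 ]] [[349.3218 253.1876]
 [346.256  256.5299]]
(array([-6.1407,  7.8377,  1.3322]), array([ 0.0005,  0.0045, -6.2539]))
(array([-6.1407,  7.8377,  1.3322]), array([ 0.0029, -0.0003,  0.0293]))
[-1.0299  0.3593  0.0112 -0.0003 -1.2241 -0.2881]
```

```bash
m="python3 -m handwheel"
python3 -m handwheel '[[[-0.38,0.49,0,0,0,0,0],[-0.77,0.98,0,0,0,0,0]]]' 30
python3 -m handwheel '[[[-0.38,0.49,0,0,0,0,0],[-0.77,0.98,0,0,0,0,0]]]'
python3 -m handwheel '[[[-0.38,0.49,0,0,0,0,0],[-0.77,0.98,0,0,0,0,0]]]'
python3 -m handwheel '[[[-0.38,0.49,0,0,0,0,0],[-0.77,0.98,0,0,0,0,0]]]'
python3 -m handwheel '[[[-0.38,0.49,0,0,0,0,0],[-0.77,0.98,0,0,0,0,0]]]'
python3 -m handwheel '[[[-0.38,0.49,0,0,0,0,0],[-0.77,0.98,0,0,0,0,0],[-0.77,0.98,0,0,0,0,0]]]'
python3 - <<'E'
from h import *
import cv2
s=arm.get_state();im=cams.grab_frame("wrist");cv2.imwrite("pics/w1.png",im);cv2.imwrite("pics/t1.png",cams.grab_frame("top"))
print(s["t"],s["eef_pos"],s["ee_rot"],s["q"],s["force"])
import json;json.dump({k:list(s[k]) for k in("eef_pos","ee_rot")},open("w1.json","w"))
p=[ 0.5562,-0.0279,0.238]
print(proj("wrist",stand(p,np.array([[60,153,12],[60,-73,12],[-60,-73,12],[-42,118,85],[0,0,140]])/1000),s))
E
```

```text
t: 0.35
eef_pos: [0.2088, -0.5611, 0.2255]
ee_rot: [3.14, -0.001, -2.89]
force: [0.6, 0.1, 0.6]
width: 0.0878
gripper_force: 0.0
t: 0.6
eef_pos: [0.2491, -0.4693, 0.2262]
ee_rot: [3.141, -0.0, -2.889]
force: [0.6, 0.1, 0.6]
width: 0.0877
gripper_force: 0.0
t: 0.85
eef_pos: [0.2891, -0.378, 0.2264]
ee_rot: [3.141, -0.0, -2.889]
force: [1.0, -0.0, 0.9]
width: 0.0877
gripper_force: 0.0
t: 1.1
eef_pos: [0.3291, -0.2867, 0.2265]
ee_rot: [3.142, 0.0, -2.889]
force: [1.0, -1.0, 0.9]
width: 0.0878
gripper_force: 0.0
t: 1.35
eef_pos: [0.3691, -0.1954, 0.2266]
ee_rot: [-3.142, 0.0, -2.889]
force: [0.7, -0.3, 0.4]
width: 0.0875
gripper_force: 0.0
t: 1.72
eef_pos: [0.4099, -0.1032, 0.2265]
ee_rot: [3.141, 0.0, -2.884]
force: [0.3, -0.4, 1.0]
width: 0.0875
gripper_force: 0.0
1.725 [ 0.4099 -0.1032  0.2265] [ 3.1414  0.0001 -2.8845] [ 0.2241 -0.0736 -0.5059 -0.0002 -1.1384 -1.5377] [ 0.2828 -0.3713  1.0227]
[[479.4874 397.0833]
 [287.4624 393.9687]
 [287.045  299.6697]
 [489.2875 354.9766]
 [365.0806 437.8886]]
```

View pics/w1.png

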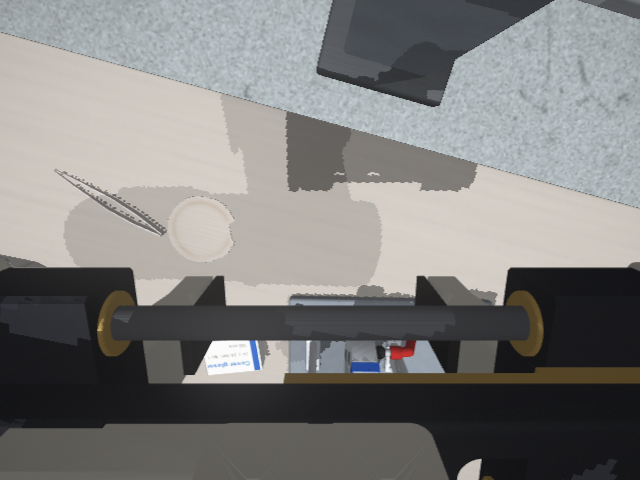

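The wrist picture shows the front plate corner at (289,296), against a predicted (287,300), and the blue mark at (365,367). So the pose is good to a few mm. I'll refit with this corner and plan the press with the gripper turned 90°.

```bash
python3 - <<'E'
from h import *
import json
s1={k:np.array(v) for k,v in json.load(open("w1.json")).items()}
X=np.array([[60,153,12],[60,-73,12],[-60,-73,12],[-42,118,85]])/1000
c=np.array([[47,311],[490,217],[543,450]])/4.5+[259.6,179.6]
uv=np.vstack([c,[293.18,288.98]])
f=lambda p:np.r_[(proj("top",stand(p,X))-uv).ravel(),(proj("wrist",stand(p,X[2:3]),s1)-[289,296]).ravel()*.6]
r=least_squares(f,[.65,0,.2]);p=r.x;print(p,r.fun)
json.dump(list(p),open("p.json","w"))
for X in([-.042,.118,.12],[0,0,.14]):
  print(stand(p,X),plan(p,stand(p,X)[0],p[2]-np.pi))
print(plan(p,stand(p,[-.042,.118,.12])[0],p[2]-np.pi/2))
E
```

```text
[ 0.555  -0.0277  0.2299] [-1.4094 -0.6765  0.3789  0.1912  0.8779  1.5209 -0.227   0.4776 -0.6481
  1.3594]
[[0.4873 0.0776 0.12  ]] (array([-1.5258,  1.9648,  1.3277]), array([ 0.0003, -0.0015,  0.0493]))
[[ 0.555  -0.0277  0.14  ]] (array([-2.0141,  0.4773,  1.0771]), array([ 0.0003, -0.0015,  0.0493]))
(array([-1.5258,  1.9648,  1.3277]), array([ 0.0014, -0.001 , -3.0923]))
```

```bash
python3 -m handwheel '[[[-0.38,0.49,0,0,0,0,255],[-0.76,0.98,0,0,0,0,255]]]' | head -2
python3 -m handwheel '[[[-0.38,0.49,0,0,0,0,255],[-0.76,0.98,0,0,0,0,255]]]'| head -2
python3 -m handwheel '[[[0,0,0.1,0,0,-0.26,255],[0,0,0.2,0,0,-0.52,255],[0,0,0.3,0,0,-0.77,255]]]'| head -2
python3 -m handwheel '[[[0,0,0.1,0,0,-0.26,255],[0,0,0.2,0,0,-0.52,255],[0,0,0.3,0,0,-0.77,255]]]'| head -2
python3 -m handwheel '[[[0,0,0.1,0,0,-0.26,255],[0,0,0.2,0,0,-0.52,255],[0,0,0.3,0,0,-0.77,255]]]'| head -2
python3 -m handwheel '[[[0,0,0.1,0,0,-0.26,255],[0,0,0.2,0,0,-0.52,255],[0,0,0.3,0,0,-0.77,255],[0,0,0.3,0,0,-0.77,255]]]'
python3 - <<'E'
from h import *
import cv2,json
p=json.load(open("p.json"))
s=arm.get_state()
cv2.imwrite("pics/w2.png",np.hstack([cv2.resize(cams.grab_frame("wrist"),(400,300)),cv2.resize(cams.grab_frame("side")[180:360,200:440],(400,300))]))
print(plan(p,stand(p,[-.042,.118,.075])[0],p[2]-np.pi/2,s),s["width"],s["q"],s["force"])
E
```

```text
t: 2.08
eef_pos: [0.4482, -0.015, 0.2267]
t: 2.33
eef_pos: [0.4879, 0.0766, 0.2266]
t: 2.7
eef_pos: [0.4874, 0.0752, 0.202]
t: 3.08
eef_pos: [0.4874, 0.075, 0.1781]
t: 3.45
eef_pos: [0.4874, 0.0749, 0.1542]
t: 3.95
eef_pos: [0.487, 0.075, 0.13]
ee_rot: [3.14, -0.0, -1.352]
force: [0.1, -0.5, -0.5]
width: 0.0002
gripper_force: 0.0
(array([-0.0315, -0.0109,  0.687 ]), array([ 0.0033, -0.0009, -0.0214])) 0.00019425474179766546 [ 0.5525  0.1493 -0.5146 -0.0001 -0.9086 -0.3332] [ 0.0931 -0.4955 -0.5352]
```

View pics/w2.png

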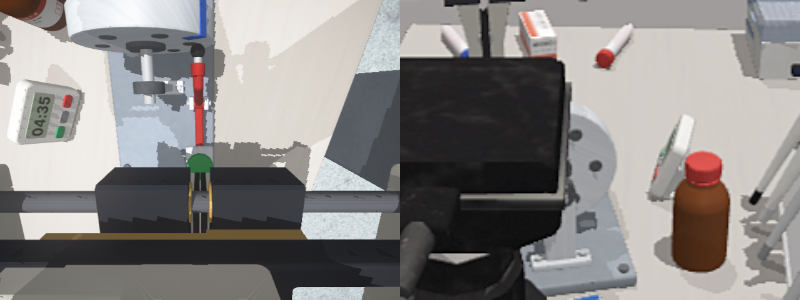

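The green head is centred under the closed fingers, at (200,162) in the left half. I'll press it.

```bash
python3 -m handwheel '[[[-0.03,-0.01,0.3,0,0,0,255],[-0.03,-0.01,0.52,0,0,0,255],[-0.03,-0.01,0.62,0,0,0,255],[-0.03,-0.01,0.67,0,0,0,255],[-0.03,-0.01,0.67,0,0,0,255]]]'
```

```text
t: 4.68
eef_pos: [0.4874, 0.0786, 0.0775]
ee_rot: [3.141, -0.0, -1.35]
force: [-3.8, -1.3, 5.3]
width: 0.0004
gripper_force: 2.2
```

```bash
python3 -m handwheel '[[[0,0,0.02,0,0,0,255],[0,0,0.02,0,0,0,255]]]'
python3 -m handwheel '[[[0,0,0.02,0,0,0,255],[0,0,0.02,0,0,0,255]]]'
```

```text
t: 4.92
eef_pos: [0.4875, 0.0786, 0.0762]
ee_rot: [3.141, -0.0, -1.35]
force: [-5.5, 0.3, 7.0]
width: 0.0003
gripper_force: 3.6
t: 5.18
eef_pos: [0.4875, 0.0786, 0.0752]
ee_rot: [3.141, -0.0, -1.35]
force: [-6.4, -0.8, 13.3]
width: 0.0002
gripper_force: 6.6
```

```bash
python3 -m handwheel '[[[0,0,0.02,0,0,0,255],[0,0,0.02,0,0,0,255]]]'
```

```text
t: 5.42
eef_pos: [0.4876, 0.0786, 0.0749]
ee_rot: [-3.141, -0.001, -1.35]
force: [-12.2, -0.7, 29.7]
width: 0.0003
gripper_force: 14.6
```

The plunger is at its stop: 30 N with almost no further travel. Retracting and turning back.

```bash
python3 -m handwheel '[[[0,0,-0.5,0,0,0.1,255],[0,0,-1,0,0,0.35,0],[0,0,-1,0,0,0.6,0],[0,0,-1,0,0,0.78,0]]]'| head -2
python3 -m handwheel '[[[0,0,-0.3,0,0,0.26,0],[0,0,-0.6,0,0,0.52,0],[0,0,-0.6,0,0,0.78,0]]]'| head -2
python3 -m handwheel '[[[0,0,0,0,0,0.26,0],[0,0,0,0,0,0.52,0],[0,0,0,0,0,0.78,0]]]'| head -2
python3 -m handwheel '[[[0,0,0,0,0,0.26,0],[0,0,0,0,0,0.52,0],[0,0,0,0,0,0.78,0],[0,0,0,0,0,0.78,0]]]'
python3 - <<'E'
from h import *
import cv2,json
p=json.load(open("p.json"))
s=arm.get_state()
a=cams.grab_frame("top")[180:310,260:430]
cv2.imwrite("pics/w3.png",np.hstack([cv2.resize(cams.grab_frame("wrist"),(400,300)),cv2.resize(a,(392,300))]))
print(s["q"],s["force"])
for z in(.2,.112):print(plan(p,stand(p,[0,0,z])[0],p[2]-np.pi,s))
E
```

```text
t: 5.92
eef_pos: [0.4883, 0.0792, 0.1535]
t: 6.3
eef_pos: [0.4891, 0.0794, 0.2029]
t: 6.68
eef_pos: [0.4879, 0.0789, 0.2009]
t: 7.18
eef_pos: [0.4879, 0.079, 0.2007]
ee_rot: [3.141, 0.001, -2.909]
force: [-0.5, 0.8, -0.2]
width: 0.0877
gripper_force: 0.0
[ 0.559   0.0783 -0.4157  0.0001 -1.076  -1.8975] [-0.5435  0.7684 -0.2168]
(array([-0.5092, -1.4906,  0.009 ]), array([0.0003, 0.0015, 0.005 ]))
(array([-0.5084, -1.4908,  1.109 ]), array([0.0003, 0.0015, 0.005 ]))
```

View pics/w3.png

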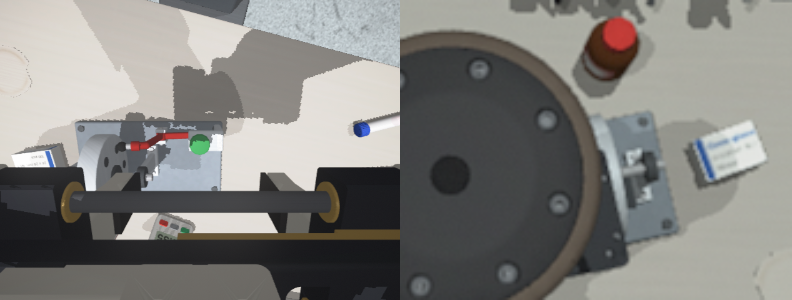

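The wrist picture shows the pad end of the red lever at (130,147) beside the wheel face, and the plunger sprung back up at (199,145). I'll check the pad gap with projected overlays.

```bash
python3 - <<'E'
from h import *
import cv2,json
p=json.load(open("p.json"))
s=arm.get_state();im=cams.grab_frame("wrist")
P=np.array([[-42,11,85],[-42,19,85],[-42,118,85],[-60,153,12],[-60,-73,12],[-13,11,138.5],[-13,-11,138.5],[-53,11,98],[-53,-11,98]])/1000
uv=proj("wrist",stand(p,P),s);print(uv)
y0,x0=180,110;k=3
c=cv2.resize(im[y0:y0+160,x0:x0+260],None,fx=k,fy=k,interpolation=cv2.INTER_CUBIC)
for i,q in enumerate(uv):
    q=((q+.5-[x0,y0])*k).astype(int);cv2.drawMarker(c,tuple(map(int,q)),(0,0,255) if i!=1 else (255,0,255),0,8,1)
cv2.imwrite("pics/w4.png",c)
E
```

```text
[[178.071  231.8851]
 [188.6007 231.9365]
 [318.8416 232.572 ]
 [356.4097 195.1907]
 [115.5504 193.9833]
 [151.3629 296.0535]
 [116.9901 295.8936]
 [169.9028 221.4089]
 [139.257  221.2582]]
```

View pics/w4.png

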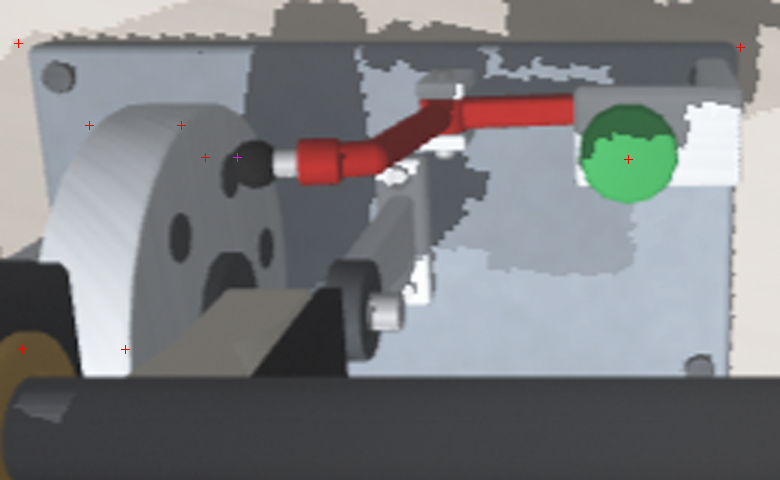

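The pad tip at (237,160) matches y≈19 mm, so the brake is off. Next I straddle the wheel from above and let it settle.

```bash
python3 -m handwheel '[[[-0.13,-0.37,0,0,0,0,0],[-0.26,-0.73,0,0,0,0,0]]]'| head -2
python3 -m handwheel '[[[-0.13,-0.37,0,0,0,0,0],[-0.25,-0.74,0,0,0,0,0],[-0.25,-0.74,0,0,0,0,0]]]'| head -2
python3 -m handwheel '[[[0,0,0.3,0,0,0,0],[0,0,0.6,0,0,0,0],[0,0,1,0,0,0,0],[0,0,1,0,0,0,0]]]'
python3 -m handwheel '[[[0,0,0.1,0,0,0,0],[0,0,0.1,0,0,0,0],[0,0,0.1,0,0,0,0],[0,0,0.1,0,0,0,0],[0,0,0.1,0,0,0,0]]]'
python3 - <<'E'
from h import *
import cv2,json
p=json.load(open("p.json"))
s=arm.get_state();print(s["t"],s["force"],plan(p,stand(p,[0,0,.112])[0],p[2]-np.pi,s))
from time import sleep
f=[cams.grab_frame("wrist") for _ in range(3)]
print([cv2.absdiff(f[0],g).max() for g in f[1:]])
cv2.imwrite("pics/w5.png",f[-1])
E
```

```text
t: 7.58
eef_pos: [0.5219, 0.0267, 0.2005]
t: 7.95
eef_pos: [0.5552, -0.0274, 0.1998]
t: 8.45
eef_pos: [0.5527, -0.0258, 0.1183]
ee_rot: [3.141, -0.005, -2.908]
force: [0.5, -0.4, -0.4]
width: 0.0876
gripper_force: 0.0
t: 9.07
eef_pos: [0.5547, -0.0259, 0.1125]
ee_rot: [3.142, 0.001, -2.909]
force: [-0.3, -0.3, 0.2]
width: 0.0875
gripper_force: 0.0
9.075 [-0.3329 -0.2903  0.2224] (array([ 0.0016, -0.0227,  0.006 ]), array([0.0001, 0.0011, 0.0058]))
[np.uint8(100), np.uint8(100)]
```

View pics/w5.png

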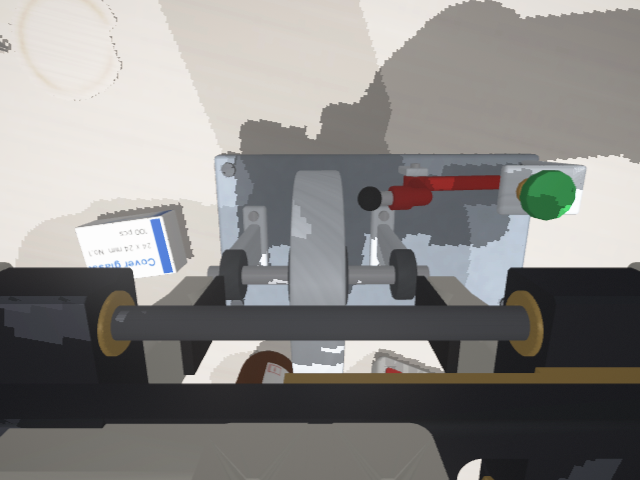

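The wheel is centred between the open fingers at (318,240) and the pad is clear. I wait, pinch, then swing the wheel about its axle.

```bash
python3 -m handwheel '[[[0,0,0,0,0,0,0],[0,0,0,0,0,0,0],[0,0,0,0,0,0,0],[0,0,0,0,0,0,0],[0,0,0,0,0,0,0]]]'| head -1
python3 -m handwheel '[[[0,0,0,0,0,0,0],[0,0,0,0,0,0,0],[0,0,0,0,0,0,0],[0,0,0,0,0,0,0],[0,0,0,0,0,0,0]]]'| head -1
python3 -m handwheel '[[[0,0,0,0,0,0,255],[0,0,0,0,0,0,255],[0,0,0,0,0,0,255],[0,0,0,0,0,0,255],[0,0,0,0,0,0,255]]]' 20
```

```text
t: 9.85
t: 10.48
t: 11.1
eef_pos: [0.5546, -0.0259, 0.1122]
ee_rot: [3.142, 0.0, -2.909]
force: [-0.3, -0.2, -0.6]
width: 0.0428
gripper_force: 0.0
```

```bash
python3 -m handwheel '[[[0,0,0,0,0,0,255],[0,0,0,0,0,0,255],[0,0,0,0,0,0,255],[0,0,0,0,0,0,255]]]' 20
```

```text
t: 11.6
eef_pos: [0.5547, -0.0268, 0.1122]
ee_rot: [-3.14, -0.0, -2.909]
force: [1.7, -5.3, -1.1]
width: 0.0217
gripper_force: 20.0
```

```bash
python3 -m handwheel '[[[0.059,0,0.005,0,-0.349,0,255],[0.115,0,0.02,0,-0.698,0,255],[0.143,0,0.032,0,-0.873,0,255]]]'
python3 -m handwheel '[[[0,0,0,0,0,0,255],[0,0,0,0,0,0,0],[0,0,0,0,0,0,0],[0,0,0,0,0,0,0],[0,0,0,0,0,0,0]]]'
```

```text
t: 11.98
eef_pos: [0.5419, -0.029, 0.1098]
ee_rot: [3.14, 0.44, -2.91]
force: [19.0, -34.1, -8.7]
width: 0.0221
gripper_force: 20.0
t: 12.6
eef_pos: [0.5437, -0.0283, 0.1096]
ee_rot: [3.142, 0.437, -2.909]
force: [-0.0, 0.5, 0.0]
width: 0.0561
gripper_force: 0.0
```

The wheel was turned 25° and released. Now I return upright with the fingers open and watch for rest.

```bash
python3 -m handwheel '[[[0,0,0,0,0,0,0],[0,0,0,0,0,0,0],[-0.059,0,0.005,0,0.349,0,0],[-0.115,0,0.02,0,0.698,0,0],[-0.143,0,0.032,0,0.873,0,0]]]'
python3 -m handwheel '[[[0,0,0,0,0,0,0],[0,0,0,0,0,0,0],[0,0,0,0,0,0,0],[0,0,0,0,0,0,0],[0,0,0,0,0,0,0]]]'
python3 -m handwheel '[[[0,0,0,0,0,0,0],[0,0,0,0,0,0,0],[0,0,0,0,0,0,0],[0,0,0,0,0,0,0],[0,0,0,0,0,0,0]]]'|head -1
python3 -m handwheel '[[[0,0,0,0,0,0,0],[0,0,0,0,0,0,0],[0,0,0,0,0,0,0],[0,0,0,0,0,0,0],[0,0,0,0,0,0,0]]]'|head -1
python3 -m handwheel '[[[0,0,0,0,0,0,0],[0,0,0,0,0,0,0],[0,0,0,0,0,0,0],[0,0,0,0,0,0,0],[0,0,0,0,0,0,0]]]'|head -1
python3 -m handwheel '[[[0,0,0,0,0,0,0],[0,0,0,0,0,0,0],[0,0,0,0,0,0,0],[0,0,0,0,0,0,0],[0,0,0,0,0,0,0]]]'|head -1
python3 - <<'E'
from h import *
import cv2,json
f=[cams.grab_frame("wrist").astype(int) for _ in range(9)]
w=lambda a:a[165:300,285:352]
print([np.abs(w(f[0])-w(g)).mean().round(2) for g in f[1:]])
cv2.imwrite("pics/w6.png",np.hstack([f[0][100:400,200:580],f[-1][100:400,200:580]]).astype(np.uint8))
g=[cams.grab_frame("side").astype(int) for _ in range(4)]
a=lambda g:g[235:330,290:340]
print([np.abs(a(g[0])-a(x)).mean().round(2) for x in g[1:]], arm.get_state()["t"])
E
```

```text
t: 13.22
eef_pos: [0.5568, -0.0251, 0.1131]
ee_rot: [3.141, -0.002, -2.908]
force: [-0.5, 0.1, -0.5]
width: 0.0875
gripper_force: 0.0
t: 13.85
eef_pos: [0.5544, -0.0259, 0.1125]
ee_rot: [3.142, 0.001, -2.909]
force: [-0.5, -0.2, -0.2]
width: 0.0874
gripper_force: 0.0
t: 14.48
t: 15.1
t: 15.72
t: 16.35
[np.float64(0.38), np.float64(0.38), np.float64(0.39), np.float64(0.38), np.float64(0.38), np.float64(0.39), np.float64(0.38), np.float64(0.38)]
[np.float64(0.44), np.float64(0.43), np.float64(0.45)] 17.0
```

View pics/w6.png

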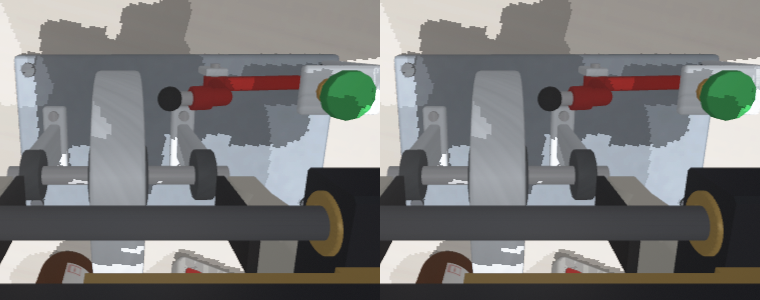

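The view is unchanged from frame to frame at noise level, so the wheel is at rest with the pad clear. I take hold of it again.

```bash
python3 -m handwheel '[[[0,0.012,0,0,0,0,0],[0,0.012,0,0,0,0,0],[0,0.012,0,0,0,0,0],[0,0.012,0,0,0,0,0],[0,0.012,0,0,0,0,0]]]'|head -1
python3 -m handwheel '[[[0,0,0,0,0,0,0],[0,0,0,0,0,0,0],[0,0,0,0,0,0,0],[0,0,0,0,0,0,0],[0,0,0,0,0,0,0]]]'|head -1
python3 -m handwheel '[[[0,0,0,0,0,0,255],[0,0,0,0,0,0,255],[0,0,0,0,0,0,255],[0,0,0,0,0,0,255],[0,0,0,0,0,0,255]]]' 20|head -1
python3 -m handwheel '[[[0,0,0,0,0,0,255],[0,0,0,0,0,0,255],[0,0,0,0,0,0,255],[0,0,0,0,0,0,255],[0,0,0,0,0,0,255]]]'
python3 -m handwheel '[[[0,0,0,0,0,0,255],[0,0,0,0,0,0,255],[0,0,0,0,0,0,255],[0,0,0,0,0,0,255],[0,0,0,0,0,0,255]]]'
python3 - <<'E'
from h import *
import cv2
a=cams.grab_frame("wrist")[100:400,200:580].astype(int);b=cv2.imread("pics/w6.png")[:,380:].astype(int)
print(np.abs(a-b)[65:165,90:145].mean(), np.abs(a-b)[80:115,150:240].mean())
E
```

```text
t: 17.62
t: 18.25
t: 18.88
t: 19.5
eef_pos: [0.5547, -0.0267, 0.1122]
ee_rot: [-3.139, -0.0, -2.909]
force: [3.5, -11.0, -3.4]
width: 0.0219
gripper_force: 20.0
t: 20.12
eef_pos: [0.5547, -0.0267, 0.1122]
ee_rot: [-3.139, -0.0, -2.909]
force: [3.3, -10.4, -2.1]
width: 0.0222
gripper_force: 20.0
4.555151515151515 4.6755555555555555
```

```bash
python3 -c "from station import arm;print(arm.job_done())"
```

```text
the job is handed in; nothing more can be done
None
```

I handed the job in at about 20 s, with the brake off, the wheel turned 25° by hand and released to rest, and the fingers holding it still at 20 N. No verdict came back, and heavy-side-down is inferred from the wheel coming to rest on its own, since the slug can't be seen.

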